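# Check a capped bottle in the bench caliper

## Task

Lay the oblong white bottle flat on the sloping bed of the bench caliper, lengthwise between the jaw and the anvil and just above the ledge, and let go of it. Then slide the jaw by its black fin against the bottle until the sprung anvil is pushed back about half of its travel (its pointer between the two black marks), and leave it so, with the bottle pinched. Do not shift the glassware, the amber bottle or the tip box.

Things in the scene. Friction and masses are not known exactly. Their poses are not given: they have to be found in the camera images.
- bottle: oblong white bottle with round grey cap, the only one lying on its side. 110 mm long over all; body 46 mm wide, 40 mm thick (lying height), square sides; cap 30 mm across. 0.1 to 0.2 kg. Origin: on the underside as it lies, below mid-length; x along it to the cap end (body x = -55 to +28 mm, cap +35 to +55 mm), y across its width, z up
- gauge_bed: sloping aluminium bed of the fixed bench caliper, 120 mm up the slope by 380 mm wide, tilted 25 degrees to look at the robot and up. Origin: centre of its face, 58 mm above the bench; x up the slope, y along the slide towards the anvil, z square out of the face. The slide rail, 8 mm high, starts at x = +42 mm. The bottle lies on it along y, either way round, centre line at about x = -5 to +5 mm
- ledge (a point): middle of the top upper edge of the bed's dark ledge, 180 mm long (y), 8 mm high, on which the bottle's lower side rests, or a little above it; at bed x = -28, y = 15, z = 8 mm. Axes as the bed
- anvil: sprung steel anvil at the bed's +y end, a plate 38 mm (x) by 32 mm high. Origin: centre of its measuring face, bed x = -5, z = 20 mm; axes as the bed. At rest its bed y is 100 mm; it can be pushed back to 120 mm against a light spring (1.5 N at first, 7.5 N at the end). It carries a bent wire pointer
- marks (a point): point midway between the two black marks across the top of the anvil's grey housing (bed y = 137 to 187 mm, 40 mm high). The anvil's wire pointer moves along here; its tip is midway between the marks when the anvil is pushed back by 10 mm, and over a mark at 4 and 16 mm. Axes as the bed
- jaw (a joint): travel of the sliding steel jaw from its open stop towards the anvil, m, 0 to 0.095. The jaw's face is at bed y = -85 mm + travel, so with the anvil at rest the opening is 185 mm - travel. The slide is stiff (about 10 N) and stays where it is left
- jaw_grip (a point): middle of the top of the black thumb fin on the jaw's carriage, 68 mm out from the bed's face, at bed x = +5 mm, 48 mm behind the jaw's face (bed y = -133 mm + travel). The fin stands square to the bed, 16 mm thick along the slide, 26 mm wide up the slope, free for its top 46 mm. Axes as the bed
- beaker: open glass beaker, 68 mm across, 90 mm high, standing on the bench, a bystander; origin at the centre of its underside, z up
- flask: conical glass flask, closed, 80 mm across the foot, 135 mm high, standing on the bench, a bystander; origin at the centre of its underside, z up
- reagent: round amber screw-cap bottle, 64 mm across, 130 mm high, standing on the bench, a bystander; origin at the centre of its underside, z up
- tipbox: pipette-tip box, 87 x 122 mm, 61 mm high, standing on the bench, a bystander; origin at the centre of its underside, z up

How it is judged:
On the way, in this order (a step that is already met when the one before it is completed fails the run):
1. the bottle lies flat on the bed, lengthwise between jaw and anvil, let go (z of bottle in the frame of gauge_bed between -0.004 and 0.007 m and x of bottle in the frame of gauge_bed between -0.022 and 0.018 m and angle between the x axis of bottle and the y axis of gauge_bed, either way round below 0.14 rad and angle between the z axis of bottle and the z axis of gauge_bed, either way round below 0.14 rad and linear speed of bottle below 0.01 m/s and contact force between the fingers and bottle below 0.1 N and y of bottle in the frame of gauge_bed between -0.04 and 0.06 m), for 0.2 s.
2. the anvil, pressed by the bottle, is pushed back to between the marks (y of anvil in the frame of gauge_bed between 0.104 and 0.116 m and contact force between bottle and anvil above 1.5 N), for 0.2 s.
At the end, for the whole second after the job is handed in: The released bottle is still, flat on the bed and lengthwise along the slide (both within 8 degrees, within 7 mm of the face), its centre line within 20 mm of bed x = -2 mm; it presses the anvil with over 1.5 N, the anvil is pushed back 4 to 16 mm, and the jaw is still (all of step 2 and z of bottle in the frame of gauge_bed between -0.004 and 0.007 m and x of bottle in the frame of gauge_bed between -0.022 and 0.018 m and angle between the x axis of bottle and the y axis of gauge_bed, either way round below 0.14 rad and angle between the z axis of bottle and the z axis of gauge_bed, either way round below 0.14 rad and linear speed of bottle below 0.01 m/s and contact force between the fingers and bottle below 0.1 N and velocity of joint jaw between -0.005 and 0.005 m/s); the robot touches nothing.
It fails at once if the beaker is shifted by more than 30 mm (distance of beaker from where it was at the start of the episode above 0.03 m).
It fails at once if the flask is shifted by more than 30 mm (distance of flask from where it was at the start of the episode above 0.03 m).
It fails at once if the amber bottle is shifted by more than 30 mm (distance of reagent from where it was at the start of the episode above 0.03 m).
It fails at once if the tip box is shifted by more than 30 mm (distance of tipbox from where it was at the start of the episode above 0.03 m).
It also fails if it takes over 53 s, if anything falls off the work surface, if the arm or the gripper's body presses on something with over 40 N, if the wrist force passes 120 N, or if a joint passes its speed limit or range.

## Robot

A 7-joint arm with a two-finger parallel gripper is mounted at the origin on the work surface. World frame = base frame: x ahead of the robot, y to its left, z up, the work surface at z = 0. Lengths are in m, angles in rad, forces in N, time in s.
With the tool pointing down it reaches from about 0.4 to 0.925 m from the base axis. Payload 5.6 kg.
Tool frame: the origin (TCP) lies on the mounting face of the last link; the fingertips stand 173 mm ahead of it and the grasp point (between the pads) lies 155 mm ahead of it; z points along the fingers, y is the line along which they close (so a half turn about z gives the same grasp; the last joint's range is limited). The gripper opens to 85 mm and grips with 20 to 120 N. Pads are 22 mm wide; open, the fingers measure 114 mm over their backs; the gripper's body (76 mm by 85 mm) begins 54 mm behind the grasp point. The pads swing forward as they close: fully open they stand 13 mm farther back than shut.
Start: joints at [-1.366, 0.468, -0.012, 1.603, 0.006, 1.071, -0.056], TCP at [0.159, 0.63, 0.405] pointing down, gripper open.
Joint ranges: [-2.53, 2.53], [-0.31, 2.02], [-1.57, 1.55], [0.28, 2.44], [-1.29, 4.43], [0.15, 1.84], [-2.92, 2.92]. Speed limits (rad/s): [2.57, 2.57, 3.14, 3.14, 3.14, 3.14, 3.14].

## Interface

Orientations are given as a unit quaternion [w, x, y, z].
In Python, from station import readout, read_camera, ticket gives the robot as it stands.
- The arm moves only by the tool send_rows, never from a script. Its argument "steps" is a list of rows, each an object of numbers: "x", "y", "z": the shift along the tool's x, y, z in m; "rx", "ry", "rz": the turn, a rotation vector about the tool's x, y, z in rad; "grip": the opening, from -1 (shut) to 1 (fully open). A call has 1 to 5 rows; each row is the pose to reach, as a shift and turn from the pose commanded when the call began, along the tool's axes at that moment; what a row does not reach only later rows make up. A row lasts 1/8 s, in which the tool goes at most 62.5 mm and 10.7 degrees, less where a joint would pass 70% of its speed; a pose out of reach is approached as far as the arm can. A call with a gripper value outside its range is refused whole. The fingers move at their own pace and stop on an object; "force" is the grip in N (left out, the last holds). Time passes only in rows, so rows that repeat a pose let the fingers close. It gives the time, the measured TCP pose, the force, the opening and the grip force at its end, in the units of the state.
- readout.state(): the state, without advancing time (a new reading comes with each control period).
- read_camera(name): name is "scene" or "top"; returns a dict with "pixels" (400x640x3 uint8, red, green, blue), "fx", "fy", "cx", "cy" (pixels), "k1" (the pictures are not rectified: a ray, as slopes to the right and down, at radius r is drawn at 1 + k1 r^2 times it, then the intrinsics apply), "eye" and "orientation" of the camera in the world. Camera axes: x right, y down, z forward; pixel columns grow to the right and rows downward; lengths in m; the calibration is good to about 2 mm. A picture is of the moment at which its call begins. There is no depth.
- ticket.close_job(): hands the job in; it is judged then, once.
The state is a dict: "t": time; "joints": joint angles; "dq": joint speeds; "effort": joint torques, N m; "tcp_pos": TCP position; "tcp_rot": TCP orientation; "force": force on the tool from outside, world axes, zero at the start; "ft_torque": the same for the moment, N m; "opening": opening from 0.0 (shut) to 1.0 (fully open); "finger_force": force on a finger pad.
Only numpy, scipy, OpenCV 4.12 (cv2) and the standard library are available. Lean on these libraries where they do the work, as an engineer would, in place of code of your own. Each camera call takes 0.05 s, during which the arm holds its last target. There are 200 camera calls.

## Working session

There is one attempt and no reset: what is moved stays moved. The work goes in short steps, Python scripts to look and compute and a tool call to move; the robot and the scene stay as the last step left them, time stands still between calls to the robot, and variables do not carry over. Pictures are saved under pics/ and viewed, at most 10 in all, crops included, and the job is handed in when it is done.

Besides the shell and the picture viewer there is one more tool, called after "Request:" in YAML: its name, and indented under it one key for each argument. send_rows: Moves the arm, as the interface text tells. Its arguments: {"type":"object","properties":{"steps":{"type":"array"},"force":{"type":"number"}},"required":["steps"]}

```bash
mkdir -p pics; ls
python3 - <<'E'
from station import readout, read_camera
import cv2
print(readout.state())
for n in("scene","top"):
    c=read_camera(n); cv2.imwrite(f"pics/{n}0.png",c["pixels"][:,:,::-1]); c.pop("pixels"); print(n,c)
E
```

```text
pics
{'t': 0.0, 'joints': array([-1.3660003 ,  0.468384  , -0.01162852,  1.60364255,  0.00602309,
        1.07139381, -0.05627809]), 'dq': array([ 0.00101933,  0.00032614,  0.00072018, -0.00128787, -0.00029157,
       -0.00036959,  0.00081543]), 'effort': array([-3.65159167e-04, -5.32377183e+01,  2.08120124e-02, -2.51301670e+01,
        1.13081653e-02,  7.74960819e-03, -7.92303609e-06]), 'tcp_pos': array([0.15939654, 0.62988831, 0.4037258 ]), 'tcp_rot': array([-4.42378391e-05,  1.23585162e-01,  9.92333565e-01, -8.95521638e-04]), 'force': array([-0.63934981,  0.30004223, -0.54902545]), 'ft_torque': array([0.02487012, 0.04789947, 0.0063281 ]), 'finger_force': 0.0, 'opening': 1.0003965430775865}
scene {'fx': 415.56209950247825, 'fy': 415.56209950247825, 'cx': 313.8975180917162, 'cy': 201.2143766972893, 'k1': -0.04321649469732265, 'eye': array([ 0.90155958, -0.74949334,  0.65092659]), 'orientation': array([-0.47134094,  0.84927532,  0.20746911, -0.11630014])}
top {'fx': 392.8121366763467, 'fy': 392.8121366763467, 'cx': 312.5871902515895, 'cy': 198.06810251792072, 'k1': -0.09237485243745702, 'eye': array([0.33842574, 0.01318165, 1.06017483]), 'orientation': array([ 0.05134328, -0.69641963,  0.71242738, -0.06935995])}
```

View pics/scene0.png

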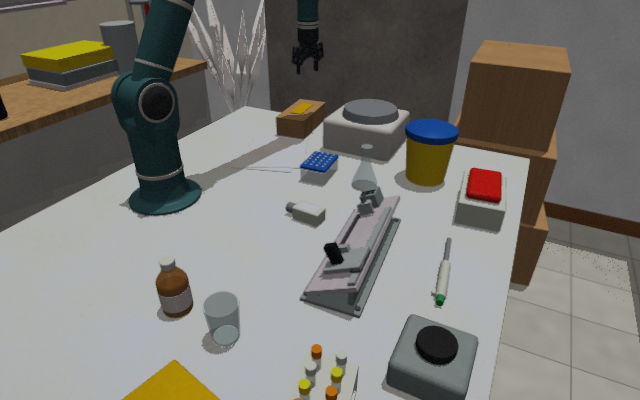

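View pics/top0.png

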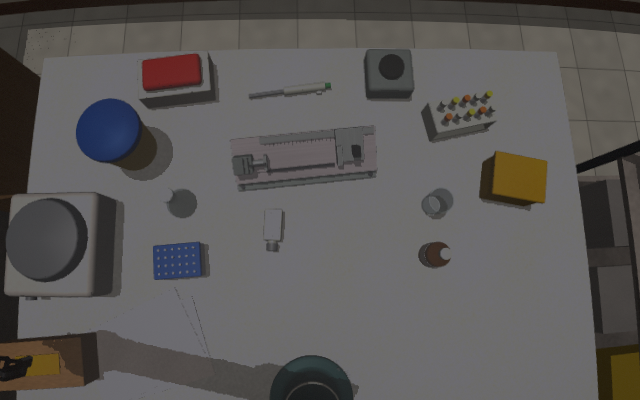

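The scene picture shows the bed at about (350,255), the jaw fin at (333,253) and the bottle at (308,212). In the top picture the bed is at (305,157), the fin at (356,150), the anvil housing at (245,165) and the bottle at (272,228), with its cap towards the robot. Next I'll enlarge both.

```bash
cat > h.py <<'E'
import numpy as np, cv2
from scipy.spatial.transform import Rotation as R
from station import readout, read_camera
def Q(q): return R.from_quat(np.roll(q,-1))
def ray(c,uv):
    d=((uv[0]-c["cx"])/c["fx"],(uv[1]-c["cy"])/c["fy"]); u=np.array(d)
    for _ in range(20): u=np.array(d)/(1+c["k1"]*(u@u))
    return np.array(c["eye"]),Q(c["orientation"]).apply([*u,1])
def onz(c,uv,z):
    e,d=ray(c,uv); return e+d*(z-e[2])/d[2]
def proj(c,P):
    p=Q(c["orientation"]).inv().apply(np.asarray(P)-c["eye"]); u=p[...,:2]/p[...,2:]
    u=u*(1+c["k1"]*(u**2).sum(-1,keepdims=True))
    return u*[c["fx"],c["fy"]]+[c["cx"],c["cy"]]
def two(c1,u1,c2,u2):
    a,d=ray(c1,u1); b,e=ray(c2,u2)
    s=np.linalg.lstsq(np.c_[d,-e],b-a,rcond=None)[0]
    p,q=a+s[0]*d,b+s[1]*e
    return (p+q)/2,np.linalg.norm(p-q)
E
python3 - <<'E'
import cv2
a=cv2.imread("pics/top0.png")[115:255,225:385]; a=cv2.convertScaleAbs(a,alpha=1.7)
cv2.imwrite("pics/topc.png",cv2.resize(a,None,fx=4,fy=4,interpolation=cv2.INTER_CUBIC))
a=cv2.imread("pics/scene0.png")[180:315,280:410]
cv2.imwrite("pics/scenec.png",cv2.resize(a,None,fx=4.4,fy=4.4,interpolation=cv2.INTER_CUBIC))
E
```

```text
(no output)
```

View pics/topc.png

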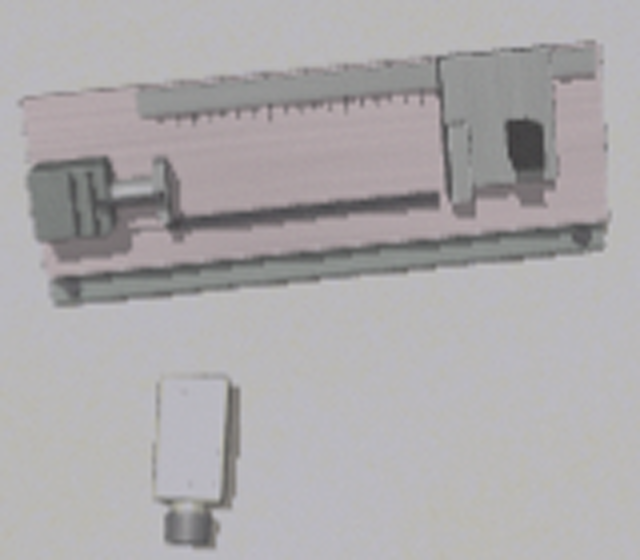

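View pics/scenec.png

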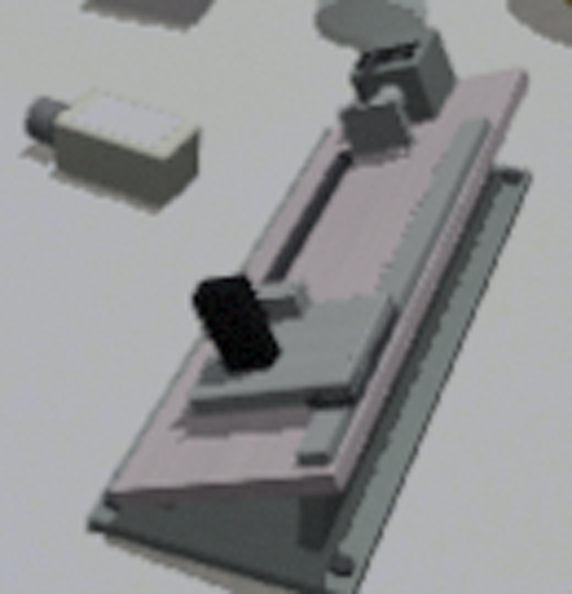

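The enlarged crops show all four bed face corners (top crop (20,100), (602,42), (607,222), (50,275)), the ledge from (180,225) to (438,200), the fin top at (525,145), and the bottle's upper face with corners (160,375), (232,378), (224,503), (153,500). I'll fit the bed pose and the bottle from these.

```bash
cat > m.py <<'E'
from h import *
from scipy.optimize import least_squares
T=read_camera("top"); S=read_camera("scene")
t=lambda u,v:(225.-.375+u/4,115-.375+v/4); s=lambda u,v:(280-.386+u/4.4,180-.386+v/4.4)
obs=[(T,t(20,100),(60,190,0)),(T,t(602,42),(60,-190,0)),(T,t(607,222),(-60,-190,0)),(T,t(48,275),(-60,190,0)),
(S,s(527,70),(60,190,0)),(S,s(335,478),(60,-190,0)),(S,s(108,493),(-60,-190,0)),(T,t(438,193),(-28,-75,8)),
(T,t(525,147),(5,-133,68)),(S,s(222,285),(5,-133,68))]
def bed(p): return R.from_euler("ZY",[p[3],-np.radians(25)]),np.array(p[:3])
def res(p):
    r,o=bed(p); return np.array([proj(c,o+r.apply(np.array(b)/1e3))-u for c,u,b in obs]).ravel()
f=least_squares(res,[.55,.03,.058,0],loss="soft_l1")
print(f.x,"\n",res(f.x).reshape(-1,2).round(1))
np.save("bed.npy",f.x)
b=[onz(T,t(*u),.04) for u in((160,375),(232,378),(224,503),(153,500),(188,548))]
b[4]=onz(T,t(188,548),.025); print(np.round(b,4))
m=[two(T,t(*a),S,s(*c)) for a,c in (((160,375),(202,132)),((232,378),(160,157)),((224,503),(57,124)),((153,500),(100,88)))]
print(m)
ax=(b[0]+b[1]-b[2]-b[3])/2; print("back->len",np.linalg.norm(ax[:2]),"yaw of cap dir",np.arctan2(-ax[1],-ax[0]))
c=(b[0]+b[1]+b[2]+b[3])/4; print("body centre",c)
r,o=bed(f.x); print("zbed",r.as_matrix())
E
python3 m.py
```

```text
[0.62824271 0.00275558 0.0547974  0.08130621] 
 [[ 0.6 -0.3]
 [-0.7  0.6]
 [ 0.2 -0. ]
 [-0.2  0.6]
 [ 0.9 -0.6]
 [ 0.5 -0.6]
 [ 1.4 -0.2]
 [-0.   0.2]
 [ 3.1  0.7]
 [-0.6  1.4]]
[[0.4894 0.1113 0.04  ]
 [0.4865 0.0641 0.04  ]
 [0.4049 0.0704 0.04  ]
 [0.4078 0.1162 0.04  ]
 [0.377  0.0951 0.025 ]]
[(array([0.48945987, 0.11131761, 0.03014946]), np.float64(0.003327669245640136)), (array([0.48506923, 0.06319488, 0.03875443]), np.float64(0.003698037834546579)), (array([0.40591947, 0.07112987, 0.0338416 ]), np.float64(0.001533236083173773)), (array([0.40963167, 0.11772646, 0.03548083]), np.float64(0.003662427206199796))]
back->len 0.08180013266034471 yaw of cap dir 3.0731846910280387
body centre [0.44714164 0.09050324 0.04      ]
zbed [[ 0.90331377 -0.08121666 -0.42122213]
 [ 0.07360729  0.99669647 -0.03432364]
 [ 0.42261826  0.          0.90630779]]
```

```bash
cat > g.py <<'E'
from h import *
B=np.load("bed.npy"); BR=R.from_euler("ZY",[B[3],-np.radians(25)]); BO=np.array([B[0],B[1],.058])
def down(yaw_y): # tool down, tool y at world yaw
    y=np.array([np.cos(yaw_y),np.sin(yaw_y),0]); z=np.array([0,0,-1.]); return R.from_matrix(np.c_[np.cross(y,z),y,z])
def bedrot(): # tool z=-bed z, tool y=+bed x
    m=BR.as_matrix(); return R.from_matrix(np.c_[np.cross(m[:,0],-m[:,2]),m[:,0],-m[:,2]])
def go(p,r,L=.155): # grasp point p, rotation r
    s=readout.state(); r0=Q(s["tcp_rot"]); t=np.asarray(p)-L*r.as_matrix()[:,2]
    print("shift",r0.inv().apply(t-s["tcp_pos"]).round(4),"turn",(r0.inv()*r).as_rotvec().round(4),"t",round(s["t"],2),"tgtTCP",t.round(4),"q7",s["joints"].round(2)[[0,6]],"F",s["force"].round(1),"op",round(s["opening"],3),"ff",s["finger_force"])
def bp(x,y,z): return BO+BR.apply([x,y,z])
E
python3 -c "
from g import *
go([.4437,.0907,.03+.10],down(1.502))
print(BR.inv().apply(Q(readout.state()['tcp_rot']).as_matrix().T))"
```

```text
shift [-0.4079 -0.4529  0.1196] turn [-0.0011  0.     -0.1791] t 0.2 tgtTCP [0.4437 0.0907 0.285 ] q7 [-1.37 -0.06] F [-0.4 -0.8 -0.1] op 1.003 ff 0.0
[[-0.8576945   0.32326139  0.39982773]
 [ 0.2925098   0.9463091  -0.13761212]
 [-0.42284531 -0.00107563 -0.90620124]]
```

Request:
send_rows:
  steps:
    - {"x": -0.2,"y": -0.222,"rz": -0.179}
    - {"x": -0.2,"y": -0.222,"rz": -0.179}
    - {"x": -0.2,"y": -0.222,"rz": -0.179}
    - {"x": -0.2,"y": -0.222,"rz": -0.179}
    - {"x": -0.2,"y": -0.222,"rz": -0.179}

```text
invalid input
```

```bash
python3 -c "
from g import *
go([.4437,.0907,.03+.10],down(1.502))"
```

```text
shift [-0.4079 -0.4529  0.1196] turn [-0.0011  0.     -0.1791] t 0.2 tgtTCP [0.4437 0.0907 0.285 ] q7 [-1.37 -0.06] F [-0.4 -0.8 -0.1] op 1.003 ff 0.0
```

Request:
send_rows:
  steps:
    - {"x": -0.2,"y": -0.222,"z": 0,"rx": 0,"ry": 0,"rz": -0.179,"grip": 1}
    - {"x": -0.2,"y": -0.222,"z": 0,"rx": 0,"ry": 0,"rz": -0.179,"grip": 1}
    - {"x": -0.2,"y": -0.222,"z": 0,"rx": 0,"ry": 0,"rz": -0.179,"grip": 1}
    - {"x": -0.2,"y": -0.222,"z": 0,"rx": 0,"ry": 0,"rz": -0.179,"grip": 1}
    - {"x": -0.2,"y": -0.222,"z": 0,"rx": 0,"ry": 0,"rz": -0.179,"grip": 1}

```text
t: 0.82
tcp_pos: [0.2999, 0.3633, 0.4048]
tcp_rot: [0.0, 0.035, 0.999, -0.0]
force: [1.3, -0.5, 1.2]
opening: 0.998
finger_force: 0.0
```

```bash
python3 -c "
from g import *
go([.4437,.0907,.03+.10],down(1.502))"
```

```text
shift [-0.1626 -0.2618  0.1198] turn [-0.      0.0003 -0.0018] t 0.82 tgtTCP [0.4437 0.0907 0.285 ] q7 [-0.99  0.56] F [ 1.3 -0.5  1.2] op 0.998 ff 0.0
```

Request:
send_rows:
  steps:
    - {"x": -0.16,"y": -0.26,"z": 0.06,"rx": 0,"ry": 0,"rz": -0.002,"grip": 1}
    - {"x": -0.16,"y": -0.26,"z": 0.12,"rx": 0,"ry": 0,"rz": -0.002,"grip": 1}
    - {"x": -0.16,"y": -0.26,"z": 0.12,"rx": 0,"ry": 0,"rz": -0.002,"grip": 1}
    - {"x": -0.16,"y": -0.26,"z": 0.12,"rx": 0,"ry": 0,"rz": -0.002,"grip": 1}
    - {"x": -0.16,"y": -0.26,"z": 0.12,"rx": 0,"ry": 0,"rz": -0.002,"grip": 1}

```text
t: 1.45
tcp_pos: [0.4342, 0.1076, 0.2911]
tcp_rot: [0.001, 0.033, 0.999, 0.0]
force: [1.5, 1.3, -0.3]
opening: 1.0
finger_force: 0.0
```

Request:
send_rows:
  steps:
    - {"x": 0,"y": 0,"z": 0,"rx": 0,"ry": 0,"rz": 0,"grip": 1}
    - {"x": 0,"y": 0,"z": 0,"rx": 0,"ry": 0,"rz": 0,"grip": 1}

```text
t: 1.7
tcp_pos: [0.4334, 0.1093, 0.2915]
tcp_rot: [-0.0, 0.034, 0.999, 0.0]
force: [0.2, 0.3, -0.2]
opening: 1.002
finger_force: 0.0
```

```bash
python3 -c "
from g import *
go([.4437,.0907,.028],down(1.502))"
```

```text
shift [-0.0116 -0.0179  0.1085] turn [ 0.0002 -0.0004  0.0017] t 1.7 tgtTCP [0.4437 0.0907 0.183 ] q7 [-0.52  1.29] F [ 0.2  0.3 -0.2] op 1.002 ff 0.0
```

Request:
send_rows:
  steps:
    - {"x": -0.0115,"y": -0.018,"z": 0.02,"rx": 0,"ry": 0,"rz": 0.002,"grip": 1}
    - {"x": -0.0115,"y": -0.018,"z": 0.06,"rx": 0,"ry": 0,"rz": 0.002,"grip": 1}
    - {"x": -0.0115,"y": -0.018,"z": 0.1085,"rx": 0,"ry": 0,"rz": 0.002,"grip": 1}
    - {"x": -0.0115,"y": -0.018,"z": 0.1085,"rx": 0,"ry": 0,"rz": 0.002,"grip": 1}
    - {"x": -0.0115,"y": -0.018,"z": 0.1085,"rx": 0,"ry": 0,"rz": 0.002,"grip": 1}

```text
t: 2.33
tcp_pos: [0.4442, 0.0914, 0.1844]
tcp_rot: [0.001, 0.034, 0.999, 0.001]
force: [1.0, 0.3, -0.1]
opening: 1.001
finger_force: 0.0
```

Request:
send_rows:
  steps:
    - {"x": 0,"y": 0,"z": 0,"rx": 0,"ry": 0,"rz": 0,"grip": -1}
    - {"x": 0,"y": 0,"z": 0,"rx": 0,"ry": 0,"rz": 0,"grip": -1}
    - {"x": 0,"y": 0,"z": 0,"rx": 0,"ry": 0,"rz": 0,"grip": -1}
    - {"x": 0,"y": 0,"z": 0,"rx": 0,"ry": 0,"rz": 0,"grip": -1}
    - {"x": 0,"y": 0,"z": 0,"rx": 0,"ry": 0,"rz": 0,"grip": -1}
  force: 30

```text
t: 2.95
tcp_pos: [0.4443, 0.0906, 0.1845]
tcp_rot: [0.001, 0.034, 0.999, 0.001]
force: [-1.4, 0.9, 9.5]
opening: 0.534
finger_force: 30.1
```

```bash
python3 -c "
from g import *
go([.4437,.0907,.028],down(1.502))
go(bp(-.003,0,.1),bedrot())"
```

```text
shift [0.0006 0.0001 0.0015] turn [0.0013 0.0021 0.    ] t 2.95 tgtTCP [0.4437 0.0907 0.183 ] q7 [-0.42  1.43] F [-1.4  0.9  9.5] op 0.534 ff 30.058935284614563
shift [-0.0805 -0.0913 -0.1033] turn [-0.3574 -0.3088  1.3965] t 2.95 tgtTCP [ 0.5181 -0.0062  0.2878] q7 [-0.42  1.43] F [-1.4  0.9  9.5] op 0.534 ff 30.058935284614563
```

Request:
send_rows:
  steps:
    - {"x": 0,"y": 0,"z": -0.03,"rx": 0,"ry": 0,"rz": 0,"grip": -1}
    - {"x": 0,"y": 0,"z": -0.08,"rx": 0,"ry": 0,"rz": 0,"grip": -1}
    - {"x": 0,"y": 0,"z": -0.13,"rx": 0,"ry": 0,"rz": 0,"grip": -1}
    - {"x": 0,"y": 0,"z": -0.16,"rx": 0,"ry": 0,"rz": 0,"grip": -1}
    - {"x": 0,"y": 0,"z": -0.16,"rx": 0,"ry": 0,"rz": 0,"grip": -1}

```text
t: 3.58
tcp_pos: [0.4442, 0.0904, 0.3455]
tcp_rot: [0.003, 0.034, 0.999, 0.001]
force: [-0.2, -0.6, -2.0]
opening: 0.534
finger_force: 32.8
```

```bash
python3 -c "
from g import *
go(bp(-.001,-.005,.10),bedrot())"
```

```text
shift [-0.0826 -0.0961  0.057 ] turn [-0.3537 -0.3072  1.3966] t 3.58 tgtTCP [ 0.5203 -0.0111  0.2887] q7 [-0.52  1.31] F [-0.2 -0.6 -2. ] op 0.534 ff 32.79761016368866
```

Request:
send_rows:
  steps:
    - {"x": -0.08,"y": -0.09,"z": 0,"rx": -0.177,"ry": -0.154,"rz": 0.698,"grip": -1}
    - {"x": -0.08,"y": -0.09,"z": 0,"rx": -0.177,"ry": -0.154,"rz": 0.698,"grip": -1}
    - {"x": -0.08,"y": -0.09,"z": 0,"rx": -0.177,"ry": -0.154,"rz": 0.698,"grip": -1}
    - {"x": -0.08,"y": -0.09,"z": 0,"rx": -0.177,"ry": -0.154,"rz": 0.698,"grip": -1}
    - {"x": -0.08,"y": -0.09,"z": 0,"rx": -0.177,"ry": -0.154,"rz": 0.698,"grip": -1}

```text
t: 4.2
tcp_pos: [0.5165, -0.0051, 0.3416]
tcp_rot: [0.077, 0.373, 0.921, 0.083]
force: [-1.2, -1.2, -0.7]
opening: 0.534
finger_force: 32.7
```

```bash
python3 -c "
from g import *
go(bp(-.001,-.005,.10),bedrot())"
```

```text
shift [-0.0027 -0.0127  0.0518] turn [-0.186  -0.1545  0.7001] t 4.2 tgtTCP [ 0.5203 -0.0111  0.2887] q7 [-0.38  1.08] F [-1.2 -1.2 -0.7] op 0.534 ff 32.66420245170593
```

Request:
send_rows:
  steps:
    - {"x": -0.003,"y": -0.0125,"z": 0.05,"rx": -0.18,"ry": -0.154,"rz": 0.7,"grip": -1}
    - {"x": -0.003,"y": -0.0125,"z": 0.05,"rx": -0.18,"ry": -0.154,"rz": 0.7,"grip": -1}
    - {"x": -0.003,"y": -0.0125,"z": 0.05,"rx": -0.18,"ry": -0.154,"rz": 0.7,"grip": -1}
    - {"x": -0.003,"y": -0.0125,"z": 0.05,"rx": -0.18,"ry": -0.154,"rz": 0.7,"grip": -1}
    - {"x": -0.003,"y": -0.0125,"z": 0.05,"rx": -0.18,"ry": -0.154,"rz": 0.7,"grip": -1}

```text
t: 4.82
tcp_pos: [0.5209, -0.0104, 0.2911]
tcp_rot: [0.145, 0.66, 0.72, 0.157]
force: [-0.2, 0.0, -1.2]
opening: 0.534
finger_force: 32.7
```

Request:
send_rows:
  steps:
    - {"x": 0,"y": 0,"z": 0,"rx": 0,"ry": 0,"rz": 0,"grip": -1}
    - {"x": 0,"y": 0,"z": 0,"rx": 0,"ry": 0,"rz": 0,"grip": -1}

```text
t: 5.08
tcp_pos: [0.5215, -0.0111, 0.2919]
tcp_rot: [0.146, 0.661, 0.718, 0.158]
force: [1.2, 0.3, -2.1]
opening: 0.53
finger_force: 32.7
```

Run:
```python
from g import *
go(bp(-.001,-.005,.06),bedrot())
p=[]
for n,(y0,y1,x0,x1) in (("top",(115,235,225,385)),("scene",(150,300,280,410))):
    c=read_camera(n); a=c["pixels"][y0:y1,x0:x1,::-1]; a=cv2.convertScaleAbs(a,alpha=1.6 if n=="top" else 1)
    a=cv2.resize(a,(400,500 if n=="scene" else 300),interpolation=cv2.INTER_CUBIC); p.append(cv2.copyMakeBorder(a,0,500-a.shape[0],0,0,cv2.BORDER_CONSTANT))
cv2.imwrite("pics/hold.png",np.hstack(p))
```

```text
shift [ 0.0002 -0.0023  0.0424] turn [-0.0029  0.0009  0.0014] t 5.08 tgtTCP [ 0.5372 -0.0097  0.2524] q7 [-0.42  0.72] F [ 1.2  0.3 -2.1] op 0.53 ff 32.721651792526245
```

View pics/hold.png

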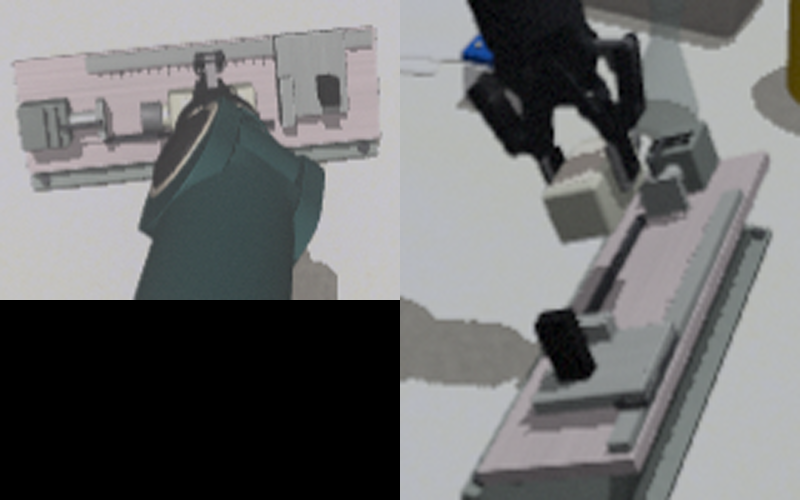

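The picture shows the bottle held level with the bed, above it, with its cap (150,115) pointing at the anvil and clear of the jaw. I'll lower it.

Request:
send_rows:
  steps:
    - {"x": 0,"y": 0,"z": 0.03,"rx": -0.003,"ry": 0.001,"rz": 0.001,"grip": -1}
    - {"x": 0,"y": 0,"z": 0.055,"rx": -0.003,"ry": 0.001,"rz": 0.001,"grip": -1}
    - {"x": 0,"y": 0,"z": 0.066,"rx": -0.003,"ry": 0.001,"rz": 0.001,"grip": -1}
    - {"x": 0,"y": 0,"z": 0.066,"rx": -0.003,"ry": 0.001,"rz": 0.001,"grip": -1}
    - {"x": 0,"y": 0,"z": 0.066,"rx": -0.003,"ry": 0.001,"rz": 0.001,"grip": -1}

```text
t: 5.8
tcp_pos: [0.5491, -0.0091, 0.2324]
tcp_rot: [0.147, 0.662, 0.717, 0.159]
force: [0.2, 0.2, -1.4]
opening: 0.529
finger_force: 32.6
```

```bash
python3 -c "
from g import *
go(bp(.001,-.005,.0295),bedrot())"
```

```text
shift [ 0.0004 -0.0003  0.0073] turn [ 0.001   0.0006 -0.0016] t 5.8 tgtTCP [ 0.5518 -0.0085  0.2256] q7 [-0.24  0.94] F [ 0.2  0.2 -1.4] op 0.529 ff 32.64445602893829
```

Now down in 2 mm increments, watching the force.

Request:
send_rows:
  steps:
    - {"x": 0,"y": 0,"z": 0.003,"rx": 0,"ry": 0,"rz": 0,"grip": -1}
    - {"x": 0,"y": 0,"z": 0.005,"rx": 0,"ry": 0,"rz": 0,"grip": -1}
    - {"x": 0,"y": 0,"z": 0.005,"rx": 0,"ry": 0,"rz": 0,"grip": -1}

```text
t: 6.18
tcp_pos: [0.5512, -0.0086, 0.2275]
tcp_rot: [0.147, 0.662, 0.717, 0.159]
force: [-0.4, -1.0, -1.5]
opening: 0.531
finger_force: 32.6
```

Request:
send_rows:
  steps:
    - {"x": 0,"y": 0,"z": 0.002,"rx": 0,"ry": 0,"rz": 0,"grip": -1}
    - {"x": 0,"y": 0,"z": 0.002,"rx": 0,"ry": 0,"rz": 0,"grip": -1}
    - {"x": 0,"y": 0,"z": 0.002,"rx": 0,"ry": 0,"rz": 0,"grip": -1}

```text
t: 6.55
tcp_pos: [0.5517, -0.0087, 0.2265]
tcp_rot: [0.147, 0.662, 0.717, 0.16]
force: [-7.5, -0.0, 11.4]
opening: 0.532
finger_force: 34.4
```

Contact with the bed is about 12 N square to its face, so I'll release.

Request:
send_rows:
  steps:
    - {"x": 0,"y": 0,"z": -0.001,"rx": 0,"ry": 0,"rz": 0,"grip": 0.1}
    - {"x": 0,"y": 0,"z": -0.001,"rx": 0,"ry": 0,"rz": 0,"grip": 0.25}
    - {"x": 0,"y": 0,"z": -0.002,"rx": 0,"ry": 0,"rz": 0,"grip": 0.4}
    - {"x": 0,"y": 0,"z": -0.004,"rx": 0,"ry": 0,"rz": 0,"grip": 0.45}
    - {"x": 0,"y": 0,"z": -0.006,"rx": 0,"ry": 0,"rz": 0,"grip": 0.45}

```text
t: 7.18
tcp_pos: [0.5495, -0.009, 0.2312]
tcp_rot: [0.147, 0.662, 0.717, 0.159]
force: [0.6, 0.7, -0.7]
opening: 0.724
finger_force: 0.0
```

Request:
send_rows:
  steps:
    - {"x": 0,"y": 0,"z": -0.02,"rx": 0,"ry": 0,"rz": 0,"grip": 0.45}
    - {"x": 0,"y": 0,"z": -0.06,"rx": 0,"ry": 0,"rz": 0,"grip": 0.45}
    - {"x": 0,"y": 0,"z": -0.1,"rx": 0,"ry": 0,"rz": 0,"grip": 0.45}
    - {"x": 0,"y": 0,"z": -0.12,"rx": 0,"ry": 0,"rz": 0,"grip": 0.45}
    - {"x": 0,"y": 0,"z": -0.12,"rx": 0,"ry": 0,"rz": 0,"grip": 0.45}

```text
t: 7.8
tcp_pos: [0.4989, -0.0126, 0.341]
tcp_rot: [0.147, 0.662, 0.717, 0.161]
force: [-0.3, -0.4, -0.1]
opening: 0.724
finger_force: 0.0
```

Run:
```python
from g import *
go(bp(.005,-.133,.12),bedrot())
p=[]
for n,(y0,y1,x0,x1) in (("top",(115,235,225,385)),("scene",(150,300,280,410))):
    c=read_camera(n); a=c["pixels"][y0:y1,x0:x1,::-1]; a=cv2.convertScaleAbs(a,alpha=1.6 if n=="top" else 1)
    a=cv2.resize(a,(400,500 if n=="scene" else 300),interpolation=cv2.INTER_CUBIC); p.append(cv2.copyMakeBorder(a,0,500-a.shape[0],0,0,cv2.BORDER_CONSTANT))
cv2.imwrite("pics/rel.png",np.hstack(p))
```

```text
shift [-0.1282  0.0034  0.0364] turn [ 0.0034 -0.001  -0.0014] t 7.8 tgtTCP [ 0.5277 -0.1389  0.3093] q7 [-0.69  0.65] F [-0.3 -0.4 -0.1] op 0.724 ff 0.0
```

View pics/rel.png

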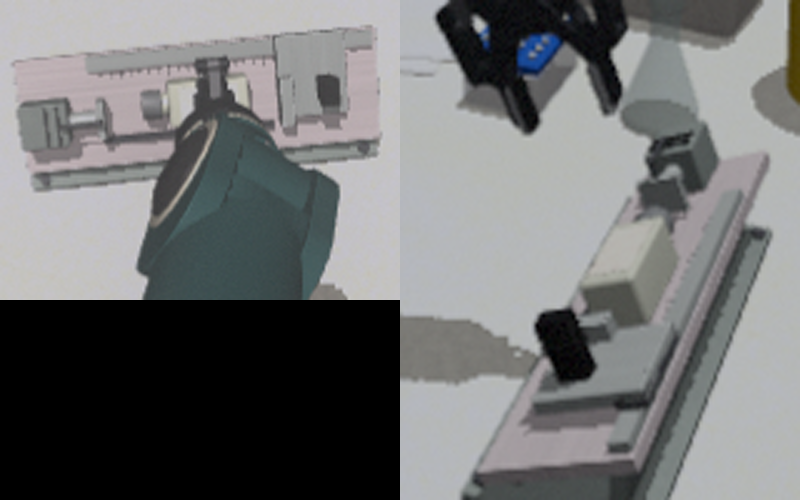

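Released: the bottle lies flat on the bed, body at (210,95) in the left panel, between jaw and anvil, with no finger contact. Next I turn the wrist 90° and grip the fin.

Request:
send_rows:
  steps:
    - {"x": -0.06,"y": 0.002,"z": 0,"rx": 0,"ry": 0,"rz": 0.18,"grip": 0.18}
    - {"x": -0.11,"y": 0.003,"z": 0,"rx": 0,"ry": 0,"rz": 0.36,"grip": 0.18}
    - {"x": -0.126,"y": 0.003,"z": 0,"rx": 0,"ry": 0,"rz": 0.54,"grip": 0.18}
    - {"x": -0.126,"y": 0.003,"z": 0,"rx": 0,"ry": 0,"rz": 0.72,"grip": 0.18}
    - {"x": -0.126,"y": 0.003,"z": 0,"rx": 0,"ry": 0,"rz": 0.9,"grip": 0.18}

```text
t: 8.52
tcp_pos: [0.5116, -0.1391, 0.3397]
tcp_rot: [0.062, 0.91, 0.354, 0.206]
force: [-0.6, -0.4, -0.2]
opening: 0.589
finger_force: 0.0
```

Request:
send_rows:
  steps:
    - {"x": 0,"y": 0,"z": 0,"rx": 0,"ry": 0,"rz": 0.18,"grip": 0.18}
    - {"x": 0,"y": 0,"z": 0,"rx": 0,"ry": 0,"rz": 0.36,"grip": 0.18}
    - {"x": 0,"y": 0,"z": 0,"rx": 0,"ry": 0,"rz": 0.54,"grip": 0.18}
    - {"x": 0,"y": 0,"z": 0,"rx": 0,"ry": 0,"rz": 0.67,"grip": 0.18}
    - {"x": 0,"y": 0,"z": 0,"rx": 0,"ry": 0,"rz": 0.67,"grip": 0.18}

```text
t: 9.15
tcp_pos: [0.5117, -0.1384, 0.3398]
tcp_rot: [-0.008, 0.976, 0.04, 0.216]
force: [-0.4, -0.6, 0.2]
opening: 0.595
finger_force: 0.0
```

Run:
```python
from g import *
go(bp(.005,-.131,.09),bedrot()*R.from_euler("z",np.pi/2))
p=[]
for n,(y0,y1,x0,x1) in (("top",(115,235,225,385)),("scene",(150,300,280,410))):
    c=read_camera(n); a=c["pixels"][y0:y1,x0:x1,::-1]; a=cv2.convertScaleAbs(a,alpha=1.6 if n=="top" else 1)
    a=cv2.resize(a,(400,500 if n=="scene" else 300),interpolation=cv2.INTER_CUBIC); p.append(cv2.copyMakeBorder(a,0,500-a.shape[0],0,0,cv2.BORDER_CONSTANT))
cv2.imwrite("pics/fin.png",np.hstack(p))
```

```text
shift [ 0.0017 -0.0003  0.0643] turn [0.0013 0.0016 0.0006] t 9.15 tgtTCP [ 0.5402 -0.1359  0.2822] q7 [-0.58 -0.34] F [-0.4 -0.6  0.2] op 0.595 ff 0.0
```

View pics/fin.png

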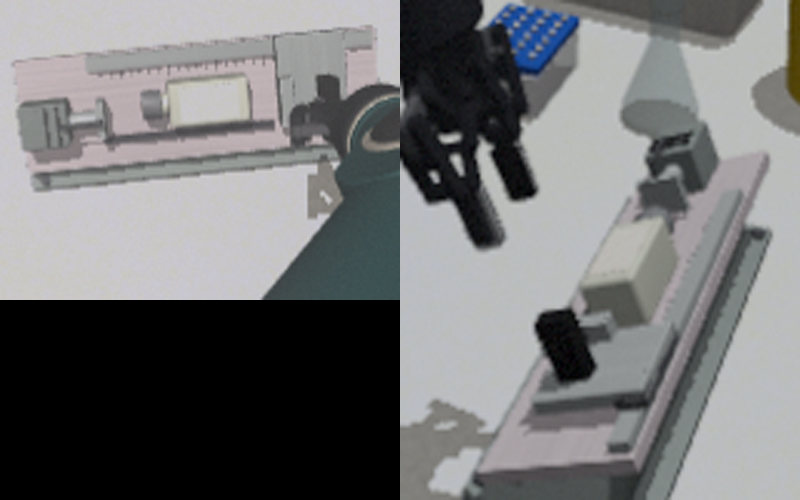

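The bottle is flat on the bed at (208,100), aligned with the slide, and the gripper is turned above the fin at (328,92). I'll descend over the fin.

Request:
send_rows:
  steps:
    - {"x": 0.002,"y": 0,"z": 0.04,"rx": 0,"ry": 0,"rz": 0,"grip": 0.18}
    - {"x": 0.002,"y": 0,"z": 0.06,"rx": 0,"ry": 0,"rz": 0,"grip": 0.18}
    - {"x": 0.002,"y": 0,"z": 0.075,"rx": 0,"ry": 0,"rz": 0,"grip": 0.18}
    - {"x": 0.002,"y": 0,"z": 0.09,"rx": 0,"ry": 0,"rz": 0,"grip": 0.18}
    - {"x": 0.002,"y": 0,"z": 0.1,"rx": 0,"ry": 0,"rz": 0,"grip": 0.18}

```text
t: 9.88
tcp_pos: [0.5557, -0.1349, 0.2503]
tcp_rot: [-0.009, 0.975, 0.04, 0.216]
force: [0.3, 0.5, -0.2]
opening: 0.591
finger_force: 0.0
```

Run:
```python
from g import *
go(bp(.005,-.131,.052),bedrot()*R.from_euler("z",np.pi/2))
c=read_camera("scene"); a=c["pixels"][180:315,280:410,::-1]
cv2.imwrite("pics/fin2.png",cv2.resize(a,None,fx=4,fy=4,interpolation=cv2.INTER_CUBIC))
```

```text
shift [-0.0006 -0.0003  0.0025] turn [0.0001 0.0002 0.0006] t 9.88 tgtTCP [ 0.5562 -0.1345  0.2477] q7 [-0.29 -0.15] F [ 0.3  0.5 -0.2] op 0.591 ff 0.0
```

View pics/fin2.png

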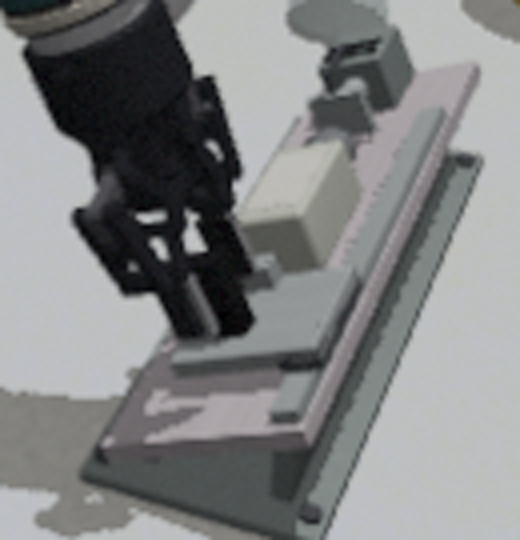

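The fin stands between the fingers at (230,300), so I'll close on it.

Request:
send_rows:
  steps:
    - {"x": 0,"y": 0,"z": 0,"rx": 0,"ry": 0,"rz": 0,"grip": -1}
    - {"x": 0,"y": 0,"z": 0,"rx": 0,"ry": 0,"rz": 0,"grip": -1}
    - {"x": 0,"y": 0,"z": 0,"rx": 0,"ry": 0,"rz": 0,"grip": -1}
    - {"x": 0,"y": 0,"z": 0,"rx": 0,"ry": 0,"rz": 0,"grip": -1}
    - {"x": 0,"y": 0,"z": 0,"rx": 0,"ry": 0,"rz": 0,"grip": -1}
  force: 30

```text
t: 10.55
tcp_pos: [0.5554, -0.134, 0.2515]
tcp_rot: [-0.01, 0.975, 0.04, 0.217]
force: [-4.7, 3.2, 4.8]
opening: 0.182
finger_force: 32.5
```

Run:
```python
from g import *
go(bp(.005,-.133,.052),bedrot()*R.from_euler("z",np.pi/2))
go(bp(.005,-.048,.052),bedrot()*R.from_euler("z",np.pi/2))
```

```text
shift [-0.0009  0.0027  0.0038] turn [-0.0019 -0.0006  0.0004] t 10.55 tgtTCP [ 0.5564 -0.1365  0.2477] q7 [-0.3  -0.16] F [-4.7  3.2  4.8] op 0.182 ff 32.542734146118164
shift [-0.0009 -0.0823  0.0039] turn [-0.0019 -0.0006  0.0004] t 10.55 tgtTCP [ 0.5495 -0.0518  0.2477] q7 [-0.3  -0.16] F [-4.7  3.2  4.8] op 0.182 ff 32.542734146118164
```

Request:
send_rows:
  steps:
    - {"x": 0,"y": -0.008,"z": 0,"rx": 0,"ry": 0,"rz": 0,"grip": -1}
    - {"x": 0,"y": -0.016,"z": 0,"rx": 0,"ry": 0,"rz": 0,"grip": -1}
    - {"x": 0,"y": -0.024,"z": 0,"rx": 0,"ry": 0,"rz": 0,"grip": -1}
    - {"x": 0,"y": -0.03,"z": 0,"rx": 0,"ry": 0,"rz": 0,"grip": -1}
    - {"x": 0,"y": -0.036,"z": 0,"rx": 0,"ry": 0,"rz": 0,"grip": -1}

```text
t: 11.18
tcp_pos: [0.5525, -0.1027, 0.2516]
tcp_rot: [-0.004, 0.975, 0.037, 0.217]
force: [2.3, -10.2, -3.9]
opening: 0.182
finger_force: 33.4
```

Request:
send_rows:
  steps:
    - {"x": 0,"y": -0.006,"z": 0,"rx": 0,"ry": 0,"rz": 0,"grip": -1}
    - {"x": 0,"y": -0.012,"z": 0,"rx": 0,"ry": 0,"rz": 0,"grip": -1}
    - {"x": 0,"y": -0.018,"z": 0,"rx": 0,"ry": 0,"rz": 0,"grip": -1}
    - {"x": 0,"y": -0.024,"z": 0,"rx": 0,"ry": 0,"rz": 0,"grip": -1}
    - {"x": 0,"y": -0.03,"z": 0,"rx": 0,"ry": 0,"rz": 0,"grip": -1}

```text
t: 11.8
tcp_pos: [0.55, -0.0733, 0.2516]
tcp_rot: [-0.004, 0.975, 0.036, 0.217]
force: [1.4, -12.0, -3.6]
opening: 0.183
finger_force: 34.4
```

Run:
```python
from g import *
go(bp(.005,-.048,.052),bedrot()*R.from_euler("z",np.pi/2))
p=[]
for n,(y0,y1,x0,x1) in (("top",(125,200,225,325)),("scene",(180,280,300,410))):
    c=read_camera(n); a=c["pixels"][y0:y1,x0:x1,::-1]; a=cv2.convertScaleAbs(a,alpha=1.6 if n=="top" else 1)
    a=cv2.resize(a,(400,364 if n=="scene" else 300),interpolation=cv2.INTER_CUBIC); p.append(cv2.copyMakeBorder(a,0,400-a.shape[0],0,0,cv2.BORDER_CONSTANT))
cv2.imwrite("pics/p1.png",np.hstack(p))
```

```text
shift [-0.0007 -0.0215  0.0038] turn [ 0.0114 -0.0017 -0.0042] t 11.8 tgtTCP [ 0.5495 -0.0518  0.2477] q7 [-0.42 -0.26] F [  1.4 -12.   -3.6] op 0.183 ff 34.38604474067688
```

View pics/p1.png

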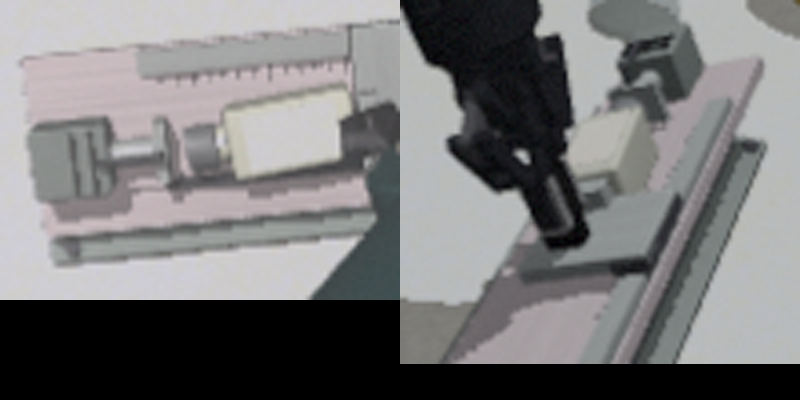

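The bottle has yawed a few degrees while being pushed; its cap at (205,148) is about 10 mm from the anvil at (165,145). I'll push on and measure the yaw.

Request:
send_rows:
  steps:
    - {"x": 0,"y": -0.004,"z": 0,"rx": 0,"ry": 0,"rz": 0,"grip": -1}
    - {"x": 0,"y": -0.008,"z": 0,"rx": 0,"ry": 0,"rz": 0,"grip": -1}
    - {"x": 0,"y": -0.012,"z": 0,"rx": 0,"ry": 0,"rz": 0,"grip": -1}
    - {"x": 0,"y": -0.016,"z": 0,"rx": 0,"ry": 0,"rz": 0,"grip": -1}
    - {"x": 0,"y": -0.02,"z": 0,"rx": 0,"ry": 0,"rz": 0,"grip": -1}

```text
t: 12.52
tcp_pos: [0.5484, -0.0546, 0.2516]
tcp_rot: [-0.002, 0.975, 0.036, 0.217]
force: [1.8, -14.6, -4.3]
opening: 0.182
finger_force: 36.4
```

```bash
cat > look.py <<'E'
from g import *; import sys
go(bp(.005,-.048,.052),bedrot()*R.from_euler("z",np.pi/2))
p=[]
for n,(y0,y1,x0,x1) in (("top",(125,200,225,325)),("scene",(180,280,300,410))):
    c=read_camera(n); a=c["pixels"][y0:y1,x0:x1,::-1]; a=cv2.convertScaleAbs(a,alpha=1.6 if n=="top" else 1)
    if n=="top":
        T=c; m=(c["pixels"].min(2)>0); P=c["pixels"].astype(int); m=((P[...,0]-P[...,2])>12)&(P.sum(2)>330); np.save("toplast.npy",P)
    a=cv2.resize(a,(400,364 if n=="scene" else 300),interpolation=cv2.INTER_CUBIC); p.append(cv2.copyMakeBorder(a,0,400-a.shape[0],0,0,cv2.BORDER_CONSTANT))
cv2.imwrite(f"pics/{sys.argv[1]}.png",np.hstack(p))
E
python3 look.py p2
```

```text
shift [-0.0005 -0.0028  0.004 ] turn [ 0.0142 -0.002  -0.0052] t 12.53 tgtTCP [ 0.5495 -0.0518  0.2477] q7 [-0.46 -0.3 ] F [  1.8 -14.6  -4.3] op 0.182 ff 36.41516000032425
```

View pics/p2.png

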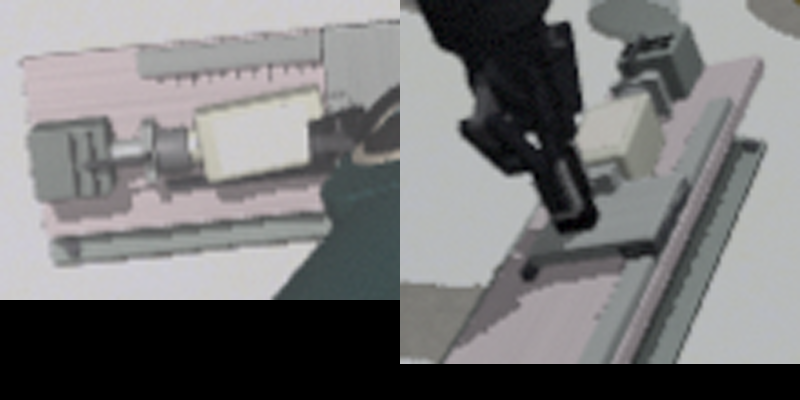

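Ten views are used, so from here I measure numerically. The picture shows the cap at (175,150) against the anvil at (150,150), and the anvil has moved back. The bottle's edges run within a few degrees of the bed's.

```bash
cat > anv.py <<'E'
from g import *
from scipy.ndimage import map_coordinates as mc
T=read_camera("top"); new=T["pixels"].astype(float).sum(2); old=cv2.imread("pics/top0.png").astype(float).sum(2)
y=np.arange(.075,.135,.0005)
def prof(im,z,xs): 
    a=0
    for x in xs:
        uv=proj(T,bp(0,0,0)+BR.apply(np.c_[np.full_like(y,x),y,np.full_like(y,z)])); a=a+mc(im,[uv[:,1],uv[:,0]],order=1)
    return a/len(xs)
for xs in ([.011,.013],[-.02,-.017]):
    A,B=prof(old,.036,xs),prof(new,.036,xs); print(xs,"\n",A[::4].astype(int),"\n",B[::4].astype(int))
def onbed(uv,z):
    e,d=ray(T,uv); n=BR.apply([0,0,1]); s=n@(bp(0,0,z)-e)/(n@d); return BR.inv().apply(e+s*d-BO)*1e3
P=[onbed((225-.375+u/4,125-.375+v/4),.04).round(1) for u,v in((197,108),(318,89),(320,161),(208,182))]; print(P)
E
python3 anv.py
```

```text
[0.011, 0.013] 
 [293 293 293 293 293 293 293 293 294 292 279 222 188 208 253 249 255 279
 295 295 296 296 296 295 295 297 296 294 280 236 167] 
 [365 365 355 330 322 338 327 310 313 326 323 320 318 313 302 284 225 233
 264 280 286 299 324 347 348 349 349 345 328 279 195]
[-0.02, -0.017] 
 [285 283 281 279 279 277 278 276 265 229 201 189 177 175 228 243 239 227
 216 218 219 219 222 220 213 207 207 205 202 189 166] 
 [350 327 264 207 219 208 191 181 177 177 176 175 175 176 179 187 195 212
 290 296 297 287 258 259 249 243 244 239 236 221 193]
[array([21.3, 78.7, 40. ]), array([26. ,  1.6, 40. ]), array([-20.1,   4.5,  40. ]), array([-26.6,  77. ,  40. ])]
```

The anvil is pushed back about 8.5 mm, and the bottle sits at x ≈ 0 with about 4° of yaw, all within limits. I'll release the fin and retreat.

Request:
send_rows:
  steps:
    - {"x": 0,"y": 0,"z": 0,"rx": 0,"ry": 0,"rz": 0,"grip": -0.5}
    - {"x": 0,"y": 0,"z": 0,"rx": 0,"ry": 0,"rz": 0,"grip": -0.3}
    - {"x": 0,"y": 0,"z": 0,"rx": 0,"ry": 0,"rz": 0,"grip": -0.1}
    - {"x": 0,"y": 0,"z": 0,"rx": 0,"ry": 0,"rz": 0,"grip": -0.1}
    - {"x": 0,"y": 0,"z": -0.005,"rx": 0,"ry": 0,"rz": 0,"grip": -0.1}

```text
t: 13.3
tcp_pos: [0.5465, -0.049, 0.2558]
tcp_rot: [-0.009, 0.975, 0.039, 0.216]
force: [0.7, -0.8, -0.4]
opening: 0.449
finger_force: 0.0
```

Request:
send_rows:
  steps:
    - {"x": 0,"y": 0,"z": -0.015,"rx": 0,"ry": 0,"rz": 0,"grip": -0.1}
    - {"x": 0,"y": 0,"z": -0.03,"rx": 0,"ry": 0,"rz": 0,"grip": -0.1}
    - {"x": 0,"y": 0,"z": -0.06,"rx": 0,"ry": 0,"rz": 0,"grip": -0.1}
    - {"x": 0,"y": 0,"z": -0.1,"rx": 0,"ry": 0,"rz": 0,"grip": -0.1}
    - {"x": 0,"y": 0.05,"z": -0.13,"rx": 0,"ry": 0,"rz": 0,"grip": -0.1}

```text
t: 13.92
tcp_pos: [0.496, -0.0992, 0.3744]
tcp_rot: [-0.011, 0.975, 0.044, 0.216]
force: [1.3, -1.0, 1.1]
opening: 0.453
finger_force: 0.0
```

Request:
send_rows:
  steps:
    - {"x": 0,"y": 0.05,"z": 0,"rx": 0,"ry": 0,"rz": 0,"grip": -0.1}
    - {"x": 0,"y": 0.06,"z": 0,"rx": 0,"ry": 0,"rz": 0,"grip": -0.1}
    - {"x": 0,"y": 0.06,"z": 0,"rx": 0,"ry": 0,"rz": 0,"grip": -0.1}
    - {"x": 0,"y": 0.06,"z": 0,"rx": 0,"ry": 0,"rz": 0,"grip": -0.1}

```text
t: 14.42
tcp_pos: [0.5006, -0.1619, 0.3731]
tcp_rot: [-0.009, 0.976, 0.04, 0.216]
force: [-0.1, 0.5, -0.0]
opening: 0.452
finger_force: 0.0
```

```bash
cat >> anv.py <<'E'
# bottle top face: bright, warm region
I=T["pixels"].astype(int); m=np.zeros(I.shape[:2],np.uint8); m[140:185,265:312]=(I[140:185,265:312].sum(2)>430)*255
n,l,st,_=cv2.connectedComponentsWithStats(m); k=1+st[1:,4].argmax(); r=cv2.minAreaRect(np.argwhere(l==k)[:,::-1].astype(np.float32)); print(st[k],r)
print(np.array([onbed(u,.04) for u in cv2.boxPoints(r)]).round(1))
E
python3 anv.py
```

```text
[0.011, 0.013] 
 [293 293 293 293 293 293 293 293 294 292 279 222 188 208 253 249 255 279
 295 295 296 296 296 295 295 297 296 294 280 236 167] 
 [355 356 348 322 314 331 322 305 307 317 314 313 310 306 297 278 222 230
 259 273 278 291 316 339 339 339 339 336 320 272 193]
[-0.02, -0.017] 
 [285 283 281 279 279 277 278 276 265 229 201 189 177 175 228 243 239 227
 216 218 219 219 222 220 213 207 207 205 202 189 166] 
 [342 321 261 206 216 205 191 183 178 177 178 176 174 176 179 187 194 210
 285 291 292 284 254 254 245 238 239 234 233 219 192]
[array([21.3, 78.7, 40. ]), array([26. ,  1.6, 40. ]), array([-20.1,   4.5,  40. ]), array([-26.6,  77. ,  40. ])]Traceback (most recent call last):
  File "anv.py", line 17, in <module>
    n,l,st,_=cv2.connectedComponentsWithStats(m); k=1+st[1:,4].argmax(); r=cv2.minAreaRect(np.argwhere(l==k)[:,::-1].astype(np.float32)); print(st[k],r)
                                                      ~~~~~~~~~~~~~~~^^
ValueError: attempt to get argmax of an empty sequence
```

```bash
python3 - <<'E'
import re;s=open("anv.py").read().replace("sum(2)>430","sum(2)>385");open("anv.py","w").write(s)
E
python3 anv.py | tail -7; python3 -c "
from h import *
I=read_camera('top')['pixels'].astype(int).sum(2); print(I[158,262:320:2]); print(I[140:182:2,290])"
```

```text
260 275 281 292 316 339 340 339 339 337 321 271 192]
[-0.02, -0.017] 
 [285 283 281 279 279 277 278 276 265 229 201 189 177 175 228 243 239 227
 216 218 219 219 222 220 213 207 207 205 202 189 166] 
 [344 320 258 204 216 207 192 183 178 179 177 175 173 173 177 186 193 209
 285 291 292 283 252 254 244 237 240 235 232 218 192]
[array([21.3, 78.7, 40. ]), array([26. ,  1.6, 40. ]), array([-20.1,   4.5,  40. ]), array([-26.6,  77. ,  40. ])]
[313 215 228 229 235 341 315 353 367 372 370 371 374 372 372 370 373 372
 373 370 366 354 307 297 300 314 291 296 301]
[286 331 341 339 294 300 365 371 372 372 374 372 368 366 193 195 227 334
 327 279 197]Traceback (most recent call last):
  File "anv.py", line 17, in <module>
    n,l,st,_=cv2.connectedComponentsWithStats(m); k=1+st[1:,4].argmax(); r=cv2.minAreaRect(np.argwhere(l==k)[:,::-1].astype(np.float32)); print(st[k],r)
                                                      ~~~~~~~~~~~~~~~^^
ValueError: attempt to get argmax of an empty sequence
```

```bash
sed -i 's/sum(2)>385/sum(2)>352/' anv.py; python3 anv.py | tail -5
```

```text
[274 148  32  21 424] ((290.076904296875, 158.38462829589844), (15.297059059143066, 29.809656143188477), 78.69007110595703)
[[ 15.8  79.1  40. ]
 [ 23.4   4.2  40. ]
 [-15.6   0.1  40. ]
 [-23.3  75.8  40. ]]
```

The yaw needs a finer check, so I'll fit sub-pixel edges along the body.

```bash
sed -n '1,15p' anv.py | grep -v print > e.py
cat >> e.py <<'E'
def onbed(uv,z):
    e,d=ray(T,uv); n=BR.apply([0,0,1]); s=n@(bp(0,0,z)-e)/(n@d); return BR.inv().apply(e+s*d-BO)*1e3
pt=[]
for u in range(280,302):
    c=new[155:176,u]; i=int(np.argmax(c<280)); v=155+i-1+(c[i-1]-280)/(c[i-1]-c[i]); pt.append(onbed((u,v),.04))
pt=np.array(pt); print(pt[:,0].round(1)); k=np.polyfit(pt[:,1],pt[:,0],1); print(k,np.degrees(k[0]))
# reference: base/ledge line in old picture, ledge lower... bed lower edge of face
E
python3 e.py
```

```text
File "e.py", line 11
    def onbed(uv,z):
    ^^^
IndentationError: expected an indented block after 'for' statement on line 10
```

```bash
sed -i 10d e.py; python3 e.py
```

```text
[-25.2 -24.9 -24.4 -24.2 -24.2 -23.9 -23.7 -23.3 -22.9 -22.9 -22.6 -22.4
 -22.  -21.6 -21.6 -21.5 -21.1 -20.8 -20.3 -20.3 -20.3 -19.7]
[ -0.09703326 -18.47407686] -5.559596418665597
```

```bash
python3 -c "
from station import ticket
print(ticket.close_job())"
```

```text
the job is handed in; nothing more can be done
None
```

I handed the job in: the bottle is pinched flat between jaw and anvil and the arm is clear of everything. From the top camera, the anvil is pushed back about 8.5 mm and the bottle sits about 5.6° off the slide, against the 8° limit. I got no verdict back.

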